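# Turn the display case window side up and set it on its easel

### The job

The little display case lies window down on the pale wooden rest, and its lid is only laid on. Pinch lid and tray together, one finger on each, lift the case clear of the rest and then turn it over in the air so that lid, tray and the whorl inside stay together, then set it down gently on the dark easel, window facing out and up, seated squarely on the slope and on the easel's ledge, and let go. The ledge is adjustable and could be at any of its heights, so feel for it; leave everything else as it stands.

Things in the scene. Friction and masses are not known exactly. Their poses are not given: they have to be found in the camera images.
- tray: Dark wooden tray of the case, 80 (x) x 100 (y) x 20 mm, about 140 g, open on one side. Origin at the centre of its closed outer face; z points from there to the open side and the lid, obliquely down at the start (case upside down). The 80 mm side runs up the slope, the 100 mm side across it.
- tray_mid (a point): Centre of the closed case, 15 mm along the tray's z, same axes. The closed case is 80 x 100 x 30 mm; the outer faces to pinch lie 15 mm either side of this point along z (wood at -z, window at +z).
- lid: Loose window lid, clear plastic in an aluminium frame, 80 x 100 x 10 mm, 80 g, same outline as the tray. Its inner lip reaches 6 mm into the tray with 1.6 mm of play: it cannot slide off but lifts straight off, so only a pinch through the 30 mm thickness holds it. Origin at the centre of the seam plane; z out through the window, like the tray's z.
- tray_seam (a point): Centre of the tray's open rim, 20 mm along its z. Coincides with the lid's origin when the case is closed.
- whorl: Wooden spindle whorl, a disc 54 mm across and 14 mm high, 30 g, loose inside the case; slides about a little. Origin at the centre of its underside.
- rest: Pale wooden rest where the case starts, fixed: foot 130 x 124 mm, two rails 16 mm wide, centres 80 mm apart, sloping down at 60 degrees towards its x side, with a ledge. A finger fits behind the case in the 64 mm between the rails, which is open above and behind. Origin under the foot's centre, z up.
- rest_slope (a point): Point midway between the rest's rails, in the plane of their upper faces, where the ledge's top meets it, 55 mm above the table. x straight down the slope, z square out of it (outwards and up), y along the ledge. Rails reach 72 mm up from here; the ledge stands 36 mm out. The case starts with its centre 40 mm up (x = -0.040), its upper edge standing free.
- easel: Dark metal easel where the case must go, fixed: same shape, sizes and axes as the rest, but its 110 mm wide ledge was clamped anywhere from 0 to 20 mm up the slope from easel_slope (its lowest setting); that height is not given. It holds against 50 N.
- easel_slope (a point): The like point and axes on the easel. Seated, the tray's wooden face lies on the rails (z = 0 here) with the tray's z along this z, the 100 mm side parallel to y and centred within about 12 mm, the lower edge on the ledge, so the case's centre ends 40 to 60 mm up (x = -0.040 to -0.060), as the ledge decides.
- bobbin: Wooden bobbin wound with pink yarn, 70 mm across, 100 mm high, standing; origin under its centre. Bystander.
- cone_teal: Teal yarn cone, 86 mm across, 150 mm high; origin under its centre. Bystander.
- cone_cream: Cream yarn cone, 86 mm across, 150 mm high, standing beyond and between the stands; origin under its centre. Bystander.
- oil: Small clear oil bottle with red cap, 36 mm across, 100 mm high. Origin under its centre. Bystander.
- mug: Blue mug, 80 mm across, 90 mm high; origin under its centre. Bystander.
- driver: Screwdriver lying on the table; origin under its middle. Bystander.
- beater: Wooden tapping bar, 140 x 40 x 25 mm, lying on the table between the stands; origin under its centre. Bystander.
Things that resemble listed ones, but are neither listed nor needed, are in the scene too. There is more than one size of the tray; the job needs the middle-sized. Of the things that look like the lid, the larger one is meant.

How it is judged:
On the way, in this order (a step that is already met when the one before it is completed fails the run):
1. the case is pinched with a finger on the lid and a finger on the tray, still window down, and lifted clear of the rest (the wooden face centre over 85 mm from site rest_slope, 50 mm at the start) (contact force between the fingers and lid above 1 N and contact force between the fingers and tray above 1 N and angle between tray's own z axis and vertical above 1.8 rad and distance between tray and rest_slope above 0.085 m), for 0.1 s.
2. it is turned over in the air, window up, still pinched, clear of rest and easel (contact force between the fingers and lid above 1 N and contact force between the fingers and tray above 1 N and angle between tray's own z axis and vertical below 1.3 rad and contact force between tray and easel below 0.05 N and contact force between tray and rest below 0.05 N), for 0.1 s.
At the end, for the whole second after the job is handed in: The closed case rests still on the easel, let go, window out and up: tray face on the rails within 4 mm and 0.09 rad, centred sideways within 15 mm and square within 0.09 rad, lower edge down on the ledge; lid on the tray within 4.5 mm, whorl inside (z of tray in the frame of easel_slope between -0.004 and 0.004 m and y of tray in the frame of easel_slope between -0.015 and 0.015 m and x of tray in the frame of easel_slope between -0.066 and -0.036 m and angle between the z axis of tray and the z axis of easel_slope, either way round below 0.09 rad and angle between the y axis of tray and the y axis of easel_slope, either way round below 0.09 rad and angle between tray's own z axis and vertical below 1.3 rad and distance between lid and tray_seam below 0.0045 m and angle between the z axis of lid and the z axis of tray, either way round below 0.08 rad and distance between whorl and tray below 0.04 m and linear speed of each of tray, lid below 0.02 m/s and linear speed of whorl below 0.03 m/s); the robot touches nothing.
It fails at once if the lid comes off the tray (more than 7 mm from its seat) (distance between lid and tray_seam above 0.007 m).
It fails at once if the case is rammed into the easel (over 80 N) (contact force between any of tray, lid and easel above 80 N).
It fails at once if the case is dropped or flung on to the easel (faster than 0.25 m/s as it comes to its seat) (distance between tray and easel_slope below 0.075 m and linear speed of tray above 0.25 m/s).
It fails at once if a bystander is shifted by more than 30 mm (distance of any of bobbin, cone_teal, cone_cream, oil, mug, driver, beater from where it was at the start of the episode above 0.03 m).
It also fails if it takes over 61 s, if anything falls off the work surface, if the arm or the gripper's body presses on something with over 40 N, if the wrist force passes 120 N, or if a joint passes its speed limit or range.

### The arm

A 7-joint arm with a two-finger parallel gripper is mounted at the origin on the work surface. World frame = base frame: x ahead of the robot, y to its left, z up, the work surface at z = 0. Lengths are in m, angles in rad, forces in N, time in s.
With the tool pointing down it reaches from about 0.425 to 0.95 m from the base axis. Payload 4.7 kg.
Tool frame: the origin (TCP) lies on the centre line of the jaws, within the pads' length; the fingertips stand 8 mm ahead of it and the grasp point (between the pads) lies 11 mm behind it (bot.tips_ahead is the distance from the TCP to the fingertips, in m); z points along the fingers, y is the line along which they close (so a half turn about z gives the same grasp; the last joint's range is limited). The gripper opens to 85 mm and grips with 20 to 120 N. Pads are 22 mm wide; open, the fingers measure 114 mm over their backs; the gripper's body (76 mm by 85 mm) begins 54 mm behind the grasp point. The pads swing forward as they close: fully open they stand 13 mm farther back than shut.
Start: joints at [-1.21, 0.469, -0.049, 1.532, 0.024, 1.141, -0.082], TCP at [0.256, 0.624, 0.239] pointing down, gripper open.
Joint ranges: [-2.59, 2.59], [-0.33, 1.99], [-1.39, 1.29], [0.1, 2.45], [-1.04, 4.18], [0.21, 1.99], [-2.66, 2.66]. Speed limits (rad/s): [2.57, 2.57, 3.14, 3.14, 3.14, 3.14, 3.14].

### API

Orientations are given as a unit quaternion [x, y, z, w].
In Python, from bench import readout, optics, workorder, bot gives the robot as it stands. The module is installed in compiled form; this text tells all that it offers.
- The arm moves only by the tool arm_command, never from a script. Its argument "moves" is a list that holds one entry, the list of rows, each a list of 7 numbers: the closure in counts, from 0 (fully open) to 255 (shut), then the shift along the world's x, y, z in m, then the turn, a rotation vector about the world's x, y, z in degrees. In form: [[[fingers, dx, dy, dz, ax, ay, az], ...]]. A call has 1 to 10 rows; each row shifts and turns the commanded pose from where the row before left it; what a row does not reach is not made up. A row lasts 1/12 s, in which the tool goes at most 41.7 mm and 7.16 degrees, less where a joint would pass 70% of its speed; a pose out of reach is approached as far as the arm can. A call is refused whole if a number of a shift passes 0.0417 or a number of a turn 7.16, either way. A call with a gripper value outside its range is refused whole. The fingers move at their own pace and stop on an object; the grip force is fixed at half the most. Time passes only in rows, so rows that do not move let the fingers close. It gives the time, the measured TCP pose, the force, the opening and the grip force at its end, in the units of the state.
- readout.get_obs(): the state, without advancing time (a new reading comes with each control period).
- optics.camera(name): name is "scene" or "side" or "wrist"; returns a dict with "image" (420x560x3 uint8, red, green, blue), "mtx" (3x3 intrinsics, pixels), "rvec" (rotation vector, rad) and "tvec" (3), from world to camera coordinates, as OpenCV has them. Camera axes: x right, y down, z forward; pixel columns grow to the right and rows downward; lengths in m; the calibration is good to about 2 mm. The wrist camera is an equidistant fisheye: a pixel r from the principal point sees the ray r / f radians off the axis. A picture is of the moment at which its call begins. There is no depth.
- workorder.hand_in(): hands the job in; it is judged then, once.
The state is a dict: "clock": time; "joints": joint angles; "dq": joint speeds; "joint_efforts": joint torques, N m; "eef_pos": TCP position; "orientation": TCP orientation; "wrist_force": force on the tool from outside, world axes, zero at the start; "moment": the same for the moment, N m; "gripper_width": finger opening in m; "gripper_force": force on a finger pad.
Only numpy, scipy, OpenCV 4.12 (cv2) and the standard library are available. Lean on these libraries where they do the work, as an engineer would, in place of code of your own. Each camera call takes 0.05 s, during which the arm holds its last target. There are 200 camera calls.

## Working session

There is one attempt and no reset: what is moved stays moved. The work goes in short steps, Python scripts to look and compute and a tool call to move; the robot and the scene stay as the last step left them, time stands still between calls to the robot, and variables do not carry over. Pictures are saved under pics/ and viewed, at most 10 in all, crops included, and the job is handed in when it is done.

Besides the shell and the picture viewer there is one more tool, called after ">>>" as name([rows], argument=value, ...), one row to a line, values as JSON. arm_command: Moves the arm, as the interface text tells. Its arguments: {"type":"object","properties":{"moves":{"type":"array","items":{"type":"array","items":{"type":"array","items":{"type":"number"}}}}},"required":["moves"]}

```bash
mkdir -p pics
cat > h.py <<'E'
import numpy as np, cv2
from scipy.spatial.transform import Rotation as R
from bench import readout, optics, workorder, bot
def cam(n):
    c=optics.camera(n); c['R']=cv2.Rodrigues(np.array(c['rvec'],float))[0]; c['t']=np.array(c['tvec'],float).ravel(); c['mtx']=np.array(c['mtx']); return c
def save(c,f): cv2.imwrite('pics/'+f,c['image'][:,:,::-1])
def ray(c,u,v):
    d=np.linalg.inv(c['mtx'])@[u,v,1.]; return -c['R'].T@c['t'], c['R'].T@d
def plane(c,u,v,z):
    o,d=ray(c,u,v); return o+d*(z-o[2])/d[2]
def tri(c1,p1,c2,p2):
    o1,d1=ray(c1,*p1);o2,d2=ray(c2,*p2);d1/=np.linalg.norm(d1);d2/=np.linalg.norm(d2)
    s=np.linalg.lstsq(np.c_[d1,-d2],o2-o1,rcond=None)[0]
    a=o1+s[0]*d1;b=o2+s[1]*d2; return (a+b)/2,np.linalg.norm(a-b)
def proj(c,P):
    q=c['R']@np.array(P,float)+c['t']; q=c['mtx']@q; return q[:2]/q[2]
E
python3 - <<'E'
from h import *
o=readout.get_obs(); print({k:np.round(v,3) for k,v in o.items()})
for n in('scene','side'):
    c=cam(n); save(c,n+'0.png'); print(n,-c['R'].T@c['t'],c['R'][2],c['mtx'])
    np.save(n+'0.npy',c,allow_pickle=True)
E
```

```text
{'clock': np.float64(0.0), 'joints': array([-1.21 ,  0.469, -0.049,  1.534,  0.024,  1.141, -0.082]), 'dq': array([-0.   , -0.   , -0.001, -0.001,  0.002, -0.002,  0.001]), 'joint_efforts': array([ 0.0000e+00, -5.1032e+01, -4.7000e-02, -2.3772e+01,  1.1000e-02,
        7.0000e-03,  0.0000e+00]), 'eef_pos': array([0.256, 0.624, 0.238]), 'orientation': array([ 0.194,  0.981, -0.001, -0.   ]), 'wrist_force': array([-0.932, -0.84 ,  0.284]), 'moment': array([-0.041, -0.058,  0.016]), 'gripper_force': np.float64(0.0), 'gripper_width': np.float64(0.086)}
scene [1.21787    0.38247251 0.97432356] [-0.54806887 -0.36742361 -0.75141227] [[392.69717826   0.         284.65322223]
 [  0.         392.69717826 208.1651297 ]
 [  0.           0.           1.        ]]
side [ 0.2604699  -0.73517729  0.84936371] [ 0.27347981  0.63686168 -0.72084395] [[380.53090742   0.         270.37754629]
 [  0.         380.53090742 207.89208985]
 [  0.           0.           1.        ]]
```

View pics/scene0.png

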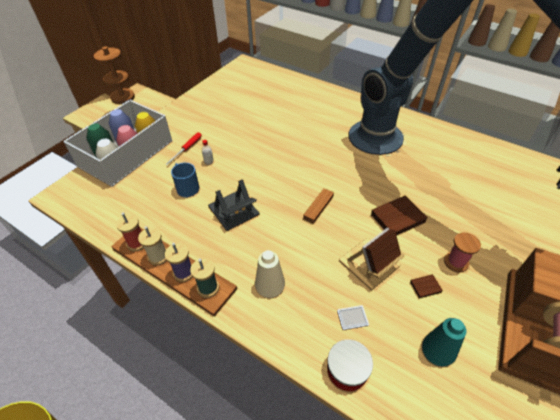

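View pics/side0.png

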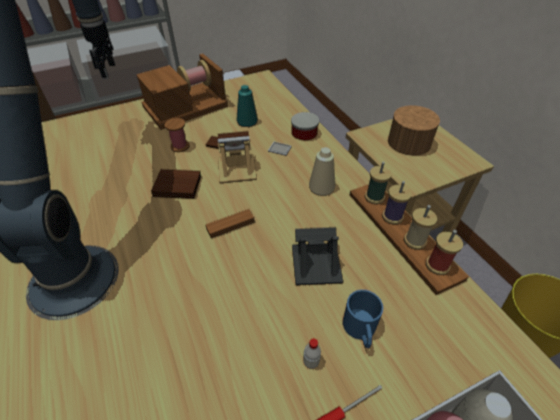

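The scene view shows the rest with the case at about (378,255), the easel at (233,207), the beater at (318,205) and the cream cone at (268,275). In the side view the rest is at (235,155) and the easel at (317,257). Next I'll zoom in on both stands.

Run:
```python
from h import *
s=np.load('scene0.npy',allow_pickle=True).item();d=np.load('side0.npy',allow_pickle=True).item()
def crop(c,x,y):
    im=cv2.resize(c['image'][y:y+75,x:x+100,::-1],(400,300),interpolation=cv2.INTER_CUBIC)
    for i in range(0,100,10): cv2.putText(im,str(x+i),(i*4,8),0,.28,(255,0,255),1); cv2.line(im,(i*4,10),(i*4,14),(255,0,255),1)
    for i in range(0,75,10): cv2.putText(im,str(y+i),(0,i*4+4),0,.28,(255,0,255),1)
    return im
m=np.vstack([np.hstack([crop(s,332,222),crop(s,188,170)]),np.hstack([crop(d,190,118),crop(d,268,218)])])
cv2.imwrite('pics/m0.png',m)
```

```text
(no output)
```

View pics/m0.png

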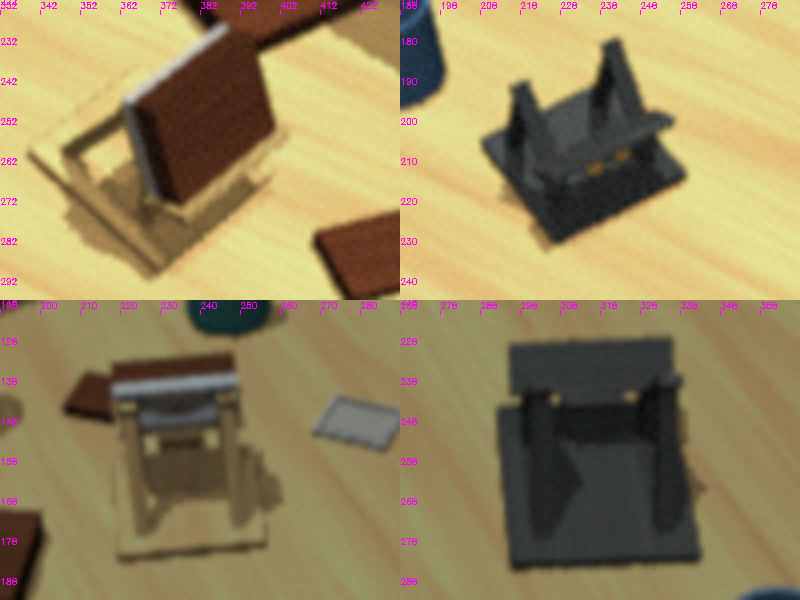

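The top-left crop shows the rest in the scene view: foot corners at about (339.5,260), (370,291) and (402,256), with the case's wooden face turned to the scene camera. The top-right crop shows the easel foot corners at (209,206), (227,230) and (259,214). The bottom crops show both stands from behind in the side view: rest foot at (220,183) and (257,180), easel foot at (296,285), (343,283) and (292.5,244).

Run:
```python
from h import *
s=np.load('scene0.npy',allow_pickle=True).item();d=np.load('side0.npy',allow_pickle=True).item()
p=lambda n,c,u,v,z=0: print(n,np.round(plane(c,u,v,z),4))
print('rest foot'); p('sL',s,339.5,261);p('sB',s,370,291.5);p('sR',s,402.5,256)
p('dNL',d,220,183);p('dNR',d,257,179.8)
print('easel foot'); p('sL',s,209,206.5);p('sB',s,227,230.5);p('sR',s,259.3,215)
p('dNL',d,296,284.8);p('dNR',d,343,283)
for n,a,b in [('case upper edge L(+seam)',(363,247),(249,135)),('case upper R',(388,228.5),(218,138))]:
    pass
print('cone cream',plane(s,270,290,0),plane(d,322,190,0)); print('beater',plane(s,318,206,.025),plane(d,231,222,.025))
print('mug',plane(s,186,188,0.02),'bobbin',plane(s,460,262,.02),'teal',plane(s,443,350,.02),'oil',plane(s,208,160,0))
print('smallTray',plane(s,426,287,0),'bigTray',plane(s,399,215,.02))
```

```text
rest foot
sL [0.5925 0.1558 0.    ]
sB [0.6357 0.2743 0.    ]
sR [0.4748 0.3043 0.    ]
dNL [0.4791 0.1914 0.    ]
dNR [ 0.5961  0.1528 -0.    ]
easel foot
sL [ 0.6377 -0.3089  0.    ]
sB [ 0.6842 -0.1949 -0.    ]
sR [ 0.5768 -0.1469 -0.    ]
dNL [ 0.5285 -0.2648 -0.    ]
dNR [ 0.6411 -0.3116  0.    ]
cone cream [0.78352178 0.03878231 0.        ] [0.76643133 0.01645182 0.        ]
beater [0.45910562 0.00356412 0.025     ] [ 0.44622689 -0.00938535  0.025     ]
mug [ 0.62782678 -0.41544921  0.02      ] bobbin [0.41979468 0.45207754 0.02      ] teal [0.69707419 0.4949742  0.02      ] oil [ 0.46316599 -0.46318431  0.        ]
smallTray [0.53743884 0.39931628 0.        ] bigTray [0.34847004 0.2365147  0.02      ]
```

```bash
python3 - <<'E'
from h import *
s=np.load('scene0.npy',allow_pickle=True).item();d=np.load('side0.npy',allow_pickle=True).item()
for a,b in [((218,190.5),(334.8,238)),((241,179.8),(302.5,240))]: print('easel rail tops',tri(s,a,d,b))
def loc(P,c,yaw):
    v=np.array(P)-[*c,0]; a=np.deg2rad(yaw); return np.round([v[0]*np.cos(a)+v[1]*np.sin(a),-v[0]*np.sin(a)+v[1]*np.cos(a),v[2]],4)
E=((.607,-.229),67.5);Rr=((.557,.2335),71)
for a,b in [((218,190.5),(334.8,238)),((241,179.8),(302.5,240))]: print(loc(tri(s,a,d,b)[0],*E))
for b in [(221,144),(250,144)]: print('rest rail',loc(plane(d,*b,.117),*Rr))
for b in [(367,247.7),(389,229)]: print('case top',loc(plane(s,*b,.139),*Rr))
E
cat > mv.py <<'E'
E
```

```text
easel rail tops (array([ 0.64088633, -0.24811981,  0.11362616]), np.float64(0.000747302498591467))
easel rail tops (array([ 0.5656958 , -0.21847246,  0.11260718]), np.float64(0.001655885442975325))
[-0.0047 -0.0386  0.1136]
[-0.0061  0.0422  0.1126]
rest rail [-0.0103  0.0432  0.117 ]
rest rail [-0.0215 -0.0491  0.117 ]
case top [ 0.0113 -0.0484  0.139 ]
case top [0.0042 0.0427 0.139 ]
```

>>> arm_command([
  [[0, 0.025, -0.035, 0.02, 0, 0, 0], [0, 0.025, -0.035, 0.02, 0, 0, 0], [0, 0.025, -0.035, 0.02, 0, 0, 0], [0, 0.025, -0.035, 0.02, 0, 0, 0], [0, 0.025, -0.035, 0.02, 0, 0, 0], [0, 0.02, -0.03, 0.0, 0, 0, 0]],
])

```text
clock: 0.6
eef_pos: [0.3885, 0.4399, 0.3309]
orientation: [0.194, 0.981, 0.003, 0.002]
wrist_force: [0.2, 0.9, 0.9]
gripper_width: 0.0856
gripper_force: 0.0
```

```bash
cat >> h.py <<'E'
REST=dict(c=(.557,.2335),yaw=71,x0=.027)
EAS=dict(c=(.607,-.229),yaw=67.5,x0=.027)
def site(S):
    a=np.deg2rad(S['yaw']); e=np.array([np.cos(a),np.sin(a),0]); z=np.array([0,0,1.])
    u=.5*e-.866025*z; n=.866025*e+.5*z; y=np.cross(n,u)
    return np.array([*S['c'],0])+S['x0']*e+.055*z,u,y,n
def pt(S,a,b,c):
    o,u,y,n=site(S); return o+a*u+b*y+c*n
def goalR(S,sg=1):
    o,u,y,n=site(S); return np.c_[np.cross(sg*n,u),sg*n,u]
def togo(p,Rg):
    o=readout.get_obs(); Rc=R.from_quat(o['orientation']).as_matrix()
    return np.round(p-np.array(o['eef_pos']),4), np.round(np.rad2deg(R.from_matrix(Rg@Rc.T).as_rotvec()),2)
def wpix(c,P):
    q=c['R']@np.array(P,float)+c['t']; th=np.arctan2(np.hypot(q[0],q[1]),q[2]); ph=np.arctan2(q[1],q[0])
    return c['mtx'][:2,2]+c['mtx'][0,0]*th*np.array([np.cos(ph),np.sin(ph)])
def wray(c,u,v):
    d=(np.array([u,v])-c['mtx'][:2,2])/c['mtx'][0,0]; th=np.hypot(*d)
    return -c['R'].T@c['t'], c['R'].T@np.array([*(d/max(th,1e-9)*np.sin(th)),np.cos(th)])
def wplane(c,u,v,z):
    o,d=wray(c,u,v); return o+d*(z-o[2])/d[2]
E
python3 - <<'E'
from h import *
print(site(REST)); print(pt(REST,-.04,0,.015))
print(togo(pt(REST,-.20,0,.015),goalR(REST)), readout.get_obs()['joints'])
E
```

```text
(array([0.56579034, 0.259029  , 0.055     ]), array([ 0.16278408,  0.47275929, -0.866025  ]), array([-0.94551791,  0.32556793,  0.        ]), array([0.28195016, 0.81884272, 0.5       ]))
[0.56350823 0.25240127 0.097141  ]
(array([ 0.149 , -0.2632, -0.0951]), array([ 27.78, -10.38,   3.33])) [-0.93516621  0.25447699  0.0196754   1.63282898 -0.00500906  1.24788311
  0.26571187]
```

>>> arm_command([
  [[0, 0.0186, -0.033, 0, 3.5, -1.3, 0.4], [0, 0.0186, -0.033, 0, 3.5, -1.3, 0.4], [0, 0.0186, -0.033, 0, 3.5, -1.3, 0.4], [0, 0.0186, -0.033, 0, 3.5, -1.3, 0.4], [0, 0.0186, -0.033, 0, 3.5, -1.3, 0.4], [0, 0.0186, -0.033, 0, 3.5, -1.3, 0.4], [0, 0.0186, -0.033, 0, 3.5, -1.3, 0.4], [0, 0.0186, -0.033, 0, 3.5, -1.3, 0.4], [0, 0, 0, 0, 0, 0, 0], [0, 0, 0, 0, 0, 0, 0]],
])

```text
clock: 1.43
eef_pos: [0.5361, 0.1724, 0.3263]
orientation: [0.164, 0.952, 0.254, 0.042]
wrist_force: [-0.3, 0.7, -0.1]
gripper_width: 0.0854
gripper_force: 0.0
```

Run:
```python
from h import *
o=readout.get_obs(); print(o['joints'],togo(pt(REST,-.20,0,.015),goalR(REST)))
c=cam('wrist'); save(c,'w1.png'); np.save('w1.npy',c,allow_pickle=True); print(c['mtx'],-c['R'].T@c['t'],c['R'][2], o['eef_pos'])
```

```text
[-0.3696903   0.11462572  0.23913853  1.91084938 -0.60707983  0.95982126
  1.41002086] (array([ 0.0014,  0.0043, -0.0906]), array([ 0.13, -0.29,  0.49]))
[[325.1922621    0.         280.61563321]
 [  0.         325.1922621  207.6487481 ]
 [  0.           0.           1.        ]] [0.43895897 0.13646412 0.44374239] [ 0.4493578   0.34238883 -0.82513481] [0.53607856 0.17243289 0.32627103]
```

View pics/w1.png

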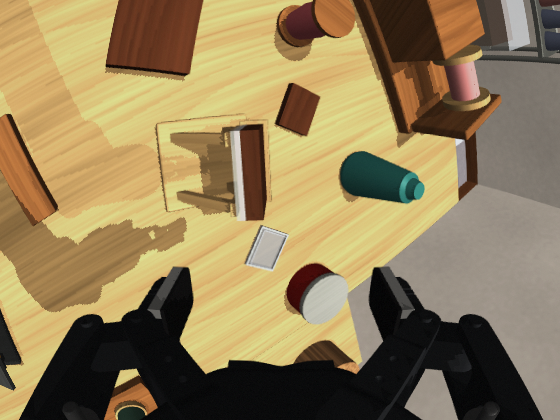

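The wrist view shows the case with its white lid edge at x≈231–243 and wood at x≈245–268, y≈125–220. The rest foot corners are at about (157,123), (166,211) and (268,119). I'll zoom in on the rest.

Run:
```python
from h import *
c=np.load('w1.npy',allow_pickle=True).item()
x,y,k=150,110,6
im=cv2.resize(c['image'][y:y+100+15,x:x+130,::-1],None,fx=k,fy=k,interpolation=cv2.INTER_CUBIC)[:600*2]
im=cv2.resize(c['image'][y:y+118,x:x+130,::-1],(650,590),interpolation=cv2.INTER_CUBIC)
for i in range(0,130,10): cv2.putText(im,str(x+i),(i*5,8),0,.3,(255,0,255),1)
for i in range(0,118,10): cv2.putText(im,str(y+i),(0,i*5+4),0,.3,(255,0,255),1)
cv2.imwrite('pics/w1z.png',im)
```

```text
(no output)
```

View pics/w1z.png

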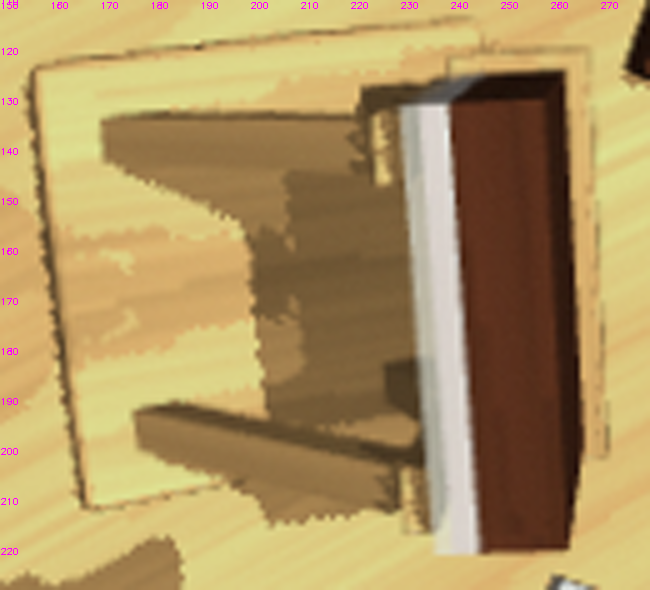

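Run:
```python
from h import *
c=np.load('w1.npy',allow_pickle=True).item()
for n,a,b,z in [('lid',(229.6,131),(237.4,220.6),.1243),('seam',(240,131),(246.4,220.2),.1293),('wood',(258.6,130),(263.6,219.6),.1393)]:
    A,B=wplane(c,*a,z),wplane(c,*b,z); v=A-B; cc=dict(lid=0,seam=.01,wood=.03)[n]
    yaw=np.rad2deg(np.arctan2(v[1],v[0]))-90
    S=dict(REST,yaw=yaw); o,u,y,nn=site(dict(S,c=(0,0),x0=0))
    print(n,A,B,np.linalg.norm(v),yaw,'slope',np.round((A+B)/2+.08*u-cc*nn,4))
for q in [(157,124.5),(167,211.8)]: print(wplane(c,*q,0))
```

```text
lid [0.50412367 0.2427326  0.1243    ] [0.60010474 0.21424097 0.1243    ] 0.10012061456336088 73.46667017983401 slope [0.5635 0.2668 0.055 ]
seam [0.50762518 0.25175934 0.1293    ] [0.60262427 0.22277445 0.1293    ] 0.0993224611531711 73.03267964162492 slope [0.5643 0.2672 0.055 ]
wood [0.51246854 0.26773514 0.1393    ] [0.60730778 0.23869313 0.1393    ] 0.09918628798643826 72.97418008269813 slope [0.564  0.2666 0.055 ]
[0.47842087 0.19094195 0.        ]
[0.59596882 0.15344109 0.        ]
```

The zoomed picture shows the case's upper face clearly: lid edge (229.6,131)–(237.4,220.6), seam (240,131)–(246.4,220.2), wood edge (258.6,130)–(263.6,219.6). All three give rest_slope at about (0.564, 0.267, 0.055) with a yaw of 73°. Next I'll approach along the slope.

```bash
cat >> h.py <<'E'
REST=dict(c=(.564,.2668),yaw=72.8,x0=0)
EAS=dict(c=(.607,-.229),yaw=67.5,x0=.033)
E
python3 - <<'E'
from h import *
for a in (-.14,-.035): print(togo(pt(REST,a,0,.015),goalR(REST)))
E
```

```text
(array([ 0.012 ,  0.0369, -0.1428]), array([ 0.1 , -0.29,  1.97]))
(array([ 0.0276,  0.087 , -0.2338]), array([ 0.1 , -0.29,  1.97]))
```

>>> arm_command([
  [[0, 0.0024, 0.0074, -0.0286, 0, 0, 0.4], [0, 0.0024, 0.0074, -0.0286, 0, 0, 0.4], [0, 0.0024, 0.0074, -0.0286, 0, -0.1, 0.4], [0, 0.0024, 0.0074, -0.0286, 0, -0.1, 0.4], [0, 0.0024, 0.0074, -0.0286, 0.1, -0.1, 0.4], [0, 0, 0, 0, 0, 0, 0], [0, 0, 0, 0, 0, 0, 0]],
])

```text
clock: 2.07
eef_pos: [0.5454, 0.2157, 0.1831]
orientation: [0.141, 0.956, 0.256, 0.037]
wrist_force: [0.5, -0.6, 0.8]
gripper_width: 0.0856
gripper_force: 0.0
```

Run:
```python
from h import *
for a in (-.14,-.035): print(togo(pt(REST,a,0,.015),goalR(REST)))
c=cam('wrist'); save(c,'w2.png'); np.save('w2.npy',c,allow_pickle=True)
o=readout.get_obs();Rc=R.from_quat(o['orientation']).as_matrix()
for P in [pt(REST,-.08,b,cc) for b in(.05,-.05) for cc in (0,.01,.03)]: print(np.round(wpix(c,P),1))
```

```text
(array([ 0.0017, -0.0034,  0.0006]), array([-0.01, -0.11, -0.4 ]))
(array([ 0.0172,  0.0468, -0.0903]), array([-0.01, -0.11, -0.4 ]))
[251.5 159.1]
[268.1 159.1]
[301.4 159.3]
[255.1 300.4]
[269.1 300.7]
[297.3 300.8]
```

View pics/w2.png

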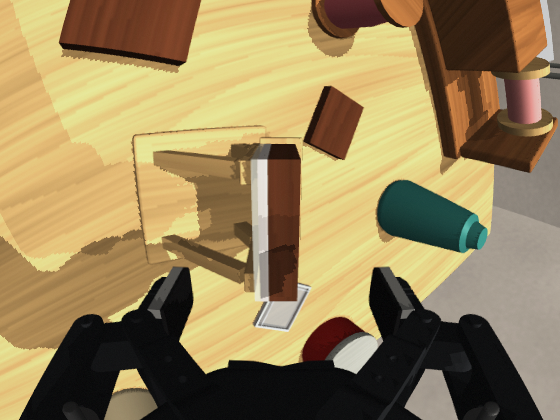

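The wrist view confirms the pose: lid edge at x≈252–255, wood edge at x≈299, y from 159 to 300, all within about 1 px of the prediction. The fingers straddle the case, so I'll go in.

>>> arm_command([
  [[0, 0.0029, 0.0078, -0.015, 0, 0, 0], [0, 0.0029, 0.0078, -0.015, 0, 0, 0], [0, 0.0029, 0.0078, -0.015, 0, 0, -0.2], [0, 0.0029, 0.0078, -0.015, 0, 0, -0.2], [0, 0.0029, 0.0078, -0.015, 0, 0, 0], [0, 0.0028, 0.0078, -0.015, 0, 0, 0], [0, 0, 0, 0, 0, 0, 0]],
])

```text
clock: 2.7
eef_pos: [0.5643, 0.2625, 0.0945]
orientation: [0.145, 0.955, 0.257, 0.04]
wrist_force: [-0.7, -0.3, 0.8]
gripper_width: 0.0857
gripper_force: 0.0
```

Run:
```python
from h import *
d,r=togo(pt(REST,-.035,0,.015),goalR(REST)); o,u,y,n=site(REST)
print(d,r,'uyn',[round(float(d@v),4) for v in (u,y,n)],readout.get_obs()['joints'])
```

```text
[-0.0016  0.     -0.0016] [-0.11  0.1   0.07] uyn [0.0011, 0.0015, -0.0012] [-0.32421434  0.48040062  0.02406382  2.03061233 -0.99118824  0.52882848
  1.81554592]
```

>>> arm_command([
  [[0, -0.0008, -0.0005, -0.0012, 0, 0, 0], [60, 0, 0, 0, 0, 0, 0], [120, 0, 0, 0, 0, 0, 0], [160, 0, 0, 0, 0, 0, 0], [255, 0, 0, 0, 0, 0, 0], [255, 0, 0, 0, 0, 0, 0], [255, 0, 0, 0, 0, 0, 0], [255, 0, 0, 0, 0, 0, 0]],
])

```text
clock: 3.37
eef_pos: [0.5642, 0.2599, 0.094]
orientation: [0.146, 0.955, 0.257, 0.041]
wrist_force: [-1.7, -1.6, 6.6]
gripper_width: 0.0296
gripper_force: 60.2
```

>>> arm_command([
  [[255, 0, 0, 0.006, 0, 0, 0], [255, 0, 0, 0.012, 0, 0, 0], [255, 0, 0, 0.018, 0, 0, 0], [255, 0, 0, 0.022, 0, 0, 0], [255, 0, 0, 0.022, 0, 0, 0], [255, 0, 0, 0.022, 0, 0, 0], [255, 0, 0, 0.022, 0, 0, 0], [255, 0, 0, 0.022, 0, 0, 0], [255, 0, 0, 0.018, 0, 0, 0], [255, 0, 0, 0.008, 0, 0, 0]],
])

```text
clock: 4.2
eef_pos: [0.5639, 0.26, 0.2673]
orientation: [0.146, 0.955, 0.257, 0.041]
wrist_force: [0.3, -0.6, -2.2]
gripper_width: 0.0291
gripper_force: 59.6
```

Run:
```python
from h import *
o=readout.get_obs();Rc=R.from_quat(o['orientation']).as_matrix(); print(o['joints'],o['gripper_force'],o['gripper_width'])
u=Rc[:,2]; R2=R.from_rotvec(np.pi*u).as_matrix()@Rc
print('u',u,'180deg rows (26):',u*180/26, 'residual',np.rad2deg(R.from_matrix(goalR(EAS,-1)@R2.T).as_rotvec()))
print(pt(EAS,-.15,0,.015)-o['eef_pos'],site(EAS))
```

```text
[-0.45556046  0.24539026  0.183267    1.89711098 -0.67989254  0.80995248
  1.41508062] 59.625688791275024 0.02909813031441491
u [ 0.15339404  0.47780854 -0.86496778] 180deg rows (26): [ 1.06195875  3.30790528 -5.9882385 ] residual [-0.0352084   0.25531329 -5.09451614]
[ 0.03197105 -0.51580052 -0.07485913] (array([ 0.61962855, -0.19851198,  0.055     ]), array([ 0.19134172,  0.46193977, -0.866025  ]), array([-9.23878886e-01,  3.82683165e-01,  2.77555756e-17]), array([0.33141342, 0.80010277, 0.5       ]))
```

>>> arm_command([
  [[255, 0.001, -0.016, 0.001, 1.06, 3.31, -5.99], [255, 0.001, -0.016, 0.001, 1.06, 3.31, -5.99], [255, 0.001, -0.016, 0.001, 1.06, 3.31, -5.99], [255, 0.001, -0.016, 0.001, 1.06, 3.31, -5.99], [255, 0.001, -0.016, 0.001, 1.06, 3.31, -5.99], [255, 0.001, -0.016, 0.001, 1.06, 3.31, -5.99], [255, 0.001, -0.016, 0.001, 1.06, 3.31, -5.99], [255, 0.001, -0.016, 0.001, 1.06, 3.31, -5.99], [255, 0.001, -0.016, 0.001, 1.06, 3.31, -5.99], [255, 0.001, -0.016, 0.001, 1.06, 3.31, -5.99]],
])

```text
clock: 5.03
eef_pos: [0.5726, 0.0991, 0.2736]
orientation: [0.665, 0.701, 0.233, -0.114]
wrist_force: [0.1, 0.2, -3.5]
gripper_width: 0.0296
gripper_force: 59.6
```

Run:
```python
from h import *
o=readout.get_obs();Rc=R.from_quat(o['orientation']).as_matrix(); print(o['joints'],o['gripper_force'],o['gripper_width'],o['dq'])
print(Rc, togo(pt(EAS,-.15,0,.015)+[0,0,.06],goalR(EAS,-1)))
```

```text
[-0.363152    0.24566044  0.4395671   1.90408158 -0.74237724  1.01439561
  0.51595314] 59.64089512825012 0.029555681104277344 [ 0.12010459  0.05187696  0.30941307 -0.05429345 -0.03371415  0.25815407
 -1.08835288]
[[-0.08993132  0.98469329  0.14930335]
 [ 0.87807178  0.00764634  0.47846786]
 [ 0.47000246  0.17412831 -0.86531903]] (array([ 0.0233, -0.3549, -0.0212]), array([  19.02,   52.67, -100.24]))
```

>>> arm_command([
  [[255, 0.0014, -0.021, 0, 1.12, 3.1, -5.9], [255, 0.0014, -0.021, 0, 1.12, 3.1, -5.9], [255, 0.0014, -0.021, 0, 1.12, 3.1, -5.9], [255, 0.0014, -0.021, 0, 1.12, 3.1, -5.9], [255, 0.0014, -0.021, 0, 1.12, 3.1, -5.9], [255, 0.0014, -0.021, 0, 1.12, 3.1, -5.9], [255, 0.0014, -0.021, 0, 1.12, 3.1, -5.9], [255, 0.0014, -0.021, 0, 1.12, 3.1, -5.9], [255, 0.0014, -0.021, 0, 1.12, 3.1, -5.9], [255, 0.0014, -0.021, 0, 1.12, 3.1, -5.9]],
])

```text
clock: 5.87
eef_pos: [0.5868, -0.1108, 0.2736]
orientation: [0.942, 0.209, 0.144, -0.221]
wrist_force: [0.7, -0.9, -2.4]
gripper_width: 0.0289
gripper_force: 59.7
```

>>> arm_command([
  [[255, 0.0014, -0.021, 0, 1.12, 3.1, -5.9], [255, 0.0014, -0.021, 0, 1.12, 3.1, -5.9], [255, 0.0014, -0.021, 0, 1.12, 3.1, -5.9], [255, 0.0014, -0.021, 0, 1.12, 3.1, -5.9], [255, 0.0014, -0.021, 0, 1.12, 3.1, -5.9], [255, 0.0014, -0.021, 0, 1.12, 3.1, -5.9], [255, 0.0014, -0.021, 0, 1.12, 3.1, -5.9], [255, 0, 0, 0, 0, 0, 0], [255, 0, 0, 0, 0, 0, 0], [255, 0, 0, 0, 0, 0, 0]],
])

```text
clock: 6.7
eef_pos: [0.5972, -0.2561, 0.2739]
orientation: [0.948, -0.185, 0.05, -0.253]
wrist_force: [0.7, 0.3, -2.8]
gripper_width: 0.029
gripper_force: 59.8
```

Run:
```python
from h import *
o=readout.get_obs(); print(o['joints'],o['gripper_force'],o['gripper_width'],o['wrist_force'],o['eef_pos'])
print(togo(pt(EAS,-.15,0,.015)+[0,0,.06],goalR(EAS,-1)))
c=cam('wrist'); np.save('w3.npy',c,allow_pickle=True); save(c,'w3.png')
```

```text
[-2.95943628e-04  5.84299714e-01  8.71544357e-01  1.59233905e+00
 -9.03708951e-01  1.50038250e+00 -8.88442176e-01] 59.82697784900665 0.029035789308808714 [ 0.73213019  0.26261239 -2.84088035] [ 0.59716517 -0.25612972  0.27385775]
(array([-0.0013,  0.0003, -0.0215]), array([ 0.15,  0.06, -0.33]))
```

View pics/w3.png

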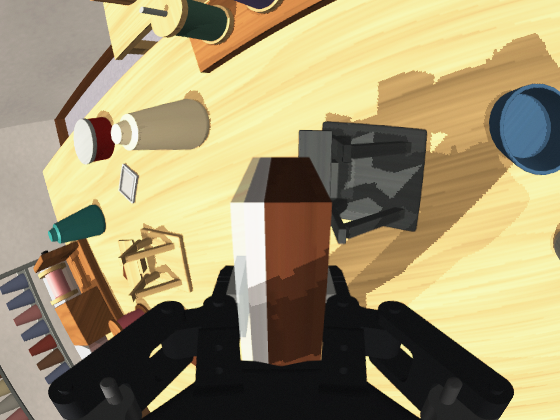

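The wrist view shows the case window up between the fingers. The easel foot corners are at about (324,121), (427,131) and (416,231), with the rails left of it and the ledge at x≈300–335. I'll zoom in to refine the easel pose.

Run:
```python
from h import *
c=np.load('w3.npy',allow_pickle=True).item()
x,y=290,112
im=cv2.resize(c['image'][y:y+140,x:x+160,::-1],(640,560),interpolation=cv2.INTER_CUBIC)
im=np.clip(im.astype(float)*1.8,0,255).astype(np.uint8)
for i in range(0,160,10): cv2.putText(im,str(x+i),(i*4,8),0,.3,(255,0,255),1)
for i in range(0,140,10): cv2.putText(im,str(y+i),(0,i*4+4),0,.3,(255,0,255),1)
for n,P in dict(rt1=pt(EAS,-.072,.04,0),rt2=pt(EAS,-.072,-.04,0)).items(): print(n,wpix(c,P))
cv2.imwrite('pics/w3z.png',im)
```

```text
rt1 [339.12419054 236.1343004 ]
rt2 [344.42529232 152.88927533]
```

View pics/w3z.png

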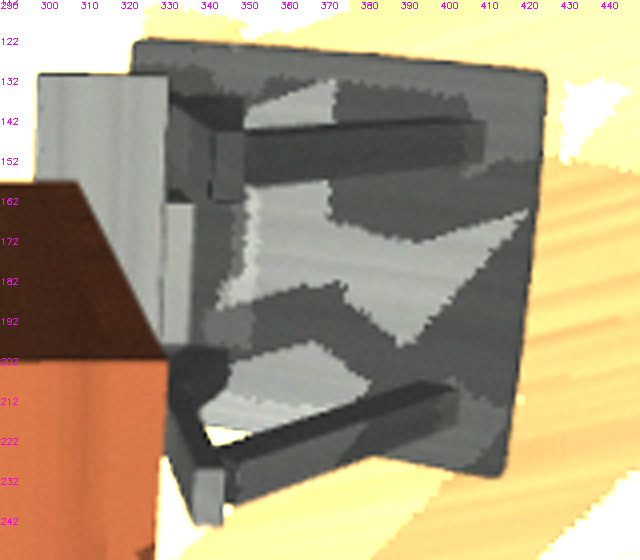

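Run:
```python
from h import *
c=np.load('w3.npy',allow_pickle=True).item()
z=.055+.072*.866025
A=wplane(c,338.8,236.1,z);B=wplane(c,342.5,153.3,z);v=A-B
yaw=np.rad2deg(np.arctan2(v[1],v[0]))-90; o,u,y,n=site(dict(c=(0,0),x0=0,yaw=yaw))
print(A,B,np.linalg.norm(v),yaw,(A+B)/2+.072*u)
for yw in (yaw,67.5):
  S=dict(c=((A+B)/2+.072*site(dict(c=(0,0),x0=0,yaw=yw))[1])[:2],x0=0,yaw=yw)
  for a in (0,-.005,-.01,-.015,-.02): print(a,wpix(c,pt(S,a,-.055,0)),wpix(c,pt(S,a,-.055,.036)))
for q in [(322.5,130.5),(427,131),(416,231)]: print(wplane(c,*q,0.0))
```

```text
[ 0.56899179 -0.21614493  0.1173538 ] [ 0.6429798  -0.24520594  0.1173538 ] 0.07949068006549291 68.5560920466929 [ 0.61914705 -0.1971675   0.055     ]
0 [330.62930057 130.11979044] [297.92008216 129.87668479]
-0.005 [331.32752088 130.46766079] [298.16880611 130.21596178]
-0.01 [332.04514779 130.82560324] [298.42459553 130.56499397]
-0.015 [332.78299275 131.19405673] [298.68775487 130.92420693]
-0.02 [333.54191256 131.57348578] [298.95860627 131.29405129]
0 [331.5020932  129.57729422] [298.75938369 128.7944353 ]
-0.005 [332.2122754  129.96046562] [299.02006741 129.16149393]
-0.01 [332.94217734 130.35472091] [299.28815677 129.53911865]
-0.015 [333.69262208 130.76054232] [299.56397076 129.92777074]
-0.02 [334.46447855 131.17844017] [299.84784689 130.32793863]
[ 0.67728032 -0.18494937  0.        ]
[ 0.63696314 -0.31211339  0.        ]
[ 0.52198884 -0.26546874  0.        ]
```

```bash
cat >> h.py <<'E'
EAS=dict(c=(.619,-.1975),yaw=68.3,x0=0)
def loc(S,p): o,u,y,n=site(S); d=np.array(p)-o; return np.round([d@u,d@y,d@n],4)
E
python3 - <<'E'
from h import *
print('grasp TCP in rest',loc(REST,[.5642,.2599,.094]))
# held case: far upper-face corners in image w3: check in tool frame
c=np.load('w3.npy',allow_pickle=True).item(); o=readout.get_obs(); Rc=R.from_quat(o['orientation']).as_matrix(); p=np.array(o['eef_pos'])
f=lambda q:p+Rc@np.array(q)
for q in [(-.05,.015,-.044),(-.05,-.015,-.044),(.05,.015,-.044),(.05,-.015,-.044)]: print(q,wpix(c,f(q)))
print(loc(EAS,p)); 
for a,cc in((-.15,.035),(-.071,.020)): print(togo(pt(EAS,a,0,cc),goalR(EAS,-1)))
E
```

```text
grasp TCP in rest [-0.037  -0.0022  0.0138]
(-0.05, 0.015, -0.044) [313.48575289 417.18858926]
(-0.05, -0.015, -0.044) [248.01955665 417.17061415]
(0.05, 0.015, -0.044) [331.44503987 211.42766761]
(0.05, -0.015, -0.044) [230.38028649 211.39055049]
[-0.2209 -0.0014  0.0558]
(array([ 0.0051,  0.0167, -0.0718]), array([0.14, 0.1 , 0.43]))
(array([ 0.0149,  0.0413, -0.1477]), array([0.14, 0.1 , 0.43]))
```

>>> arm_command([
  [[255, 0.0007, 0.0036, -0.014, 0.03, 0.02, 0.1], [255, 0.0007, 0.0036, -0.014, 0.03, 0.02, 0.1], [255, 0.0007, 0.0036, -0.014, 0.03, 0.02, 0.1], [255, 0.0007, 0.0036, -0.014, 0.03, 0.02, 0.1], [255, 0.0007, 0.0036, -0.014, 0, 0, 0], [255, 0.002, 0.006, -0.015, 0, 0, 0], [255, 0.002, 0.006, -0.015, 0, 0, 0], [255, 0.002, 0.005, -0.015, 0, 0, 0], [255, 0, 0, 0, 0, 0, 0], [255, 0, 0, 0, 0, 0, 0]],
])

```text
clock: 7.58
eef_pos: [0.6065, -0.2211, 0.1586]
orientation: [0.949, -0.183, 0.048, -0.254]
wrist_force: [-0.8, -1.4, -2.5]
gripper_width: 0.0291
gripper_force: 60.1
```

Run:
```python
from h import *
o=readout.get_obs(); print(o['wrist_force'],o['moment'],o['joints'],loc(EAS,o['eef_pos'])); print(site(EAS))
print(togo(pt(EAS,-.072,.002,.020),goalR(EAS,-1)))
```

```text
[-0.79947688 -1.42654469 -2.48694652] [-0.73612767  0.27639911 -0.04184185] [ 1.05448409e-03  6.71866691e-01  7.69883362e-01  1.72190628e+00
 -9.89335998e-01  1.31755849e+00 -7.85177904e-01] [-0.103   0.0029  0.0288]
(array([ 0.619 , -0.1975,  0.055 ]), array([ 0.18487338,  0.46456629, -0.866025  ]), array([-0.92913192,  0.3697465 ,  0.        ]), array([0.32020994, 0.80465204, 0.5       ]))
(array([ 0.0037,  0.007 , -0.0312]), array([ 0.02, -0.06,  0.1 ]))
```

>>> arm_command([
  [[255, 0.0009, 0.0018, -0.0078, 0, 0, 0], [255, 0.0009, 0.0018, -0.0078, 0, 0, 0], [255, 0.0009, 0.0017, -0.0078, 0, 0, 0], [255, 0.0009, 0.0017, -0.0078, 0, 0, 0], [255, 0, 0, 0, 0, 0, 0], [255, 0, 0, 0, 0, 0, 0]],
])

```text
clock: 8.08
eef_pos: [0.6103, -0.2147, 0.1282]
orientation: [0.949, -0.183, 0.049, -0.254]
wrist_force: [-0.0, 0.1, -2.9]
gripper_width: 0.0296
gripper_force: 60.1
```

Run:
```python
from h import *
o=readout.get_obs(); print(np.round(o['wrist_force'],2),np.round(o['moment'],3),loc(EAS,o['eef_pos']))
print(togo(pt(EAS,-.072,.002,.020),goalR(EAS,-1)))
```

```text
[-0.03  0.13 -2.88] [-0.728  0.308 -0.021] [-0.073   0.0017  0.02  ]
(array([-0.0001,  0.0006, -0.0009]), array([0.05, 0.02, 0.14]))
```

>>> arm_command([
  [[255, 0.0003, 0.0007, -0.0013, 0, 0, 0], [255, 0.0003, 0.0007, -0.0013, 0, 0, 0], [255, 0.0003, 0.0007, -0.0013, 0, 0, 0], [255, 0.0003, 0.0007, -0.0013, 0, 0, 0], [255, 0.0003, 0.0007, -0.0013, 0, 0, 0], [255, 0.0003, 0.0007, -0.0013, 0, 0, 0], [255, 0.0003, 0.0007, -0.0013, 0, 0, 0]],
])

```text
clock: 8.67
eef_pos: [0.6126, -0.21, 0.1196]
orientation: [0.949, -0.183, 0.05, -0.253]
wrist_force: [0.5, 0.2, -2.0]
gripper_width: 0.0292
gripper_force: 60.1
```

>>> arm_command([
  [[255, 0.0003, 0.0007, -0.0013, 0, 0, 0], [255, 0.0003, 0.0007, -0.0013, 0, 0, 0]],
])

```text
clock: 8.83
eef_pos: [0.6132, -0.2086, 0.1169]
orientation: [0.949, -0.183, 0.05, -0.253]
wrist_force: [-0.0, 0.1, -1.9]
gripper_width: 0.0295
gripper_force: 60.1
```

>>> arm_command([
  [[255, 0.0003, 0.0007, -0.0013, 0, 0, 0], [255, 0.0003, 0.0007, -0.0013, 0, 0, 0]],
])

```text
clock: 9.0
eef_pos: [0.6138, -0.2073, 0.1143]
orientation: [0.949, -0.183, 0.05, -0.253]
wrist_force: [-1.2, 0.3, -2.4]
gripper_width: 0.0293
gripper_force: 60.1
```

>>> arm_command([
  [[255, 0.0003, 0.0007, -0.0013, 0, 0, 0], [255, 0.0003, 0.0007, -0.0013, 0, 0, 0]],
])

```text
clock: 9.17
eef_pos: [0.6144, -0.2059, 0.1117]
orientation: [0.949, -0.183, 0.05, -0.253]
wrist_force: [0.4, 0.4, -3.0]
gripper_width: 0.0295
gripper_force: 60.1
```

>>> arm_command([
  [[255, 0.0003, 0.0007, -0.0013, 0, 0, 0], [255, 0.0003, 0.0007, -0.0013, 0, 0, 0]],
])

```text
clock: 9.33
eef_pos: [0.615, -0.2045, 0.1091]
orientation: [0.949, -0.183, 0.05, -0.253]
wrist_force: [-0.3, 0.6, -2.5]
gripper_width: 0.0294
gripper_force: 60.1
```

Run:
```python
from h import *
o=readout.get_obs(); print(np.round(o['wrist_force'],2),np.round(o['moment'],3),loc(EAS,o['eef_pos']),o['joint_efforts'])
```

```text
[-0.27  0.61 -2.48] [-0.78   0.243 -0.008] [-0.0509  0.0012  0.0202] [-6.15923759e-02 -5.30566800e+01  1.02197778e+01 -1.77065492e+01
 -1.28945779e+00  1.46987066e+00  1.58065788e-03]
```

>>> arm_command([
  [[255, 0.0003, 0.0007, -0.0013, 0, 0, 0], [255, 0.0003, 0.0007, -0.0013, 0, 0, 0]],
])

```text
clock: 9.5
eef_pos: [0.6156, -0.203, 0.1065]
orientation: [0.949, -0.183, 0.05, -0.253]
wrist_force: [-0.4, -0.2, -3.7]
gripper_width: 0.0294
gripper_force: 60.1
```

>>> arm_command([
  [[255, 0.0003, 0.0007, -0.0013, 0, 0, 0], [255, 0.0003, 0.0007, -0.0013, 0, 0, 0]],
])

```text
clock: 9.67
eef_pos: [0.6162, -0.2017, 0.104]
orientation: [0.949, -0.183, 0.05, -0.253]
wrist_force: [-0.1, -1.3, -2.0]
gripper_width: 0.0293
gripper_force: 60.1
```

>>> arm_command([
  [[255, 0.0003, 0.0007, -0.0013, 0, 0, 0], [255, 0.0003, 0.0007, -0.0013, 0, 0, 0]],
])

```text
clock: 9.83
eef_pos: [0.6165, -0.2012, 0.1029]
orientation: [0.949, -0.183, 0.05, -0.254]
wrist_force: [-6.0, -3.1, 11.8]
gripper_width: 0.0293
gripper_force: 61.7
```

The ledge shows up as about 14 N at TCP z=0.103. I'll ease off slightly, then bring the case in towards the rails.

>>> arm_command([
  [[255, -0.0003, -0.0006, 0.0012, 0, 0, 0], [255, -0.0003, -0.0008, -0.0005, 0, 0, 0], [255, -0.0003, -0.0008, -0.0005, 0, 0, 0], [255, -0.0003, -0.0008, -0.0005, 0, 0, 0]],
])

```text
clock: 10.17
eef_pos: [0.616, -0.2033, 0.1018]
orientation: [0.949, -0.183, 0.05, -0.254]
wrist_force: [-0.5, -0.2, 3.0]
gripper_width: 0.0295
gripper_force: 60.7
```

Run:
```python
from h import *
o=readout.get_obs(); f=np.array(o['wrist_force']);_,u,y,n=site(EAS); print('uyn',[round(float(f@v),2) for v in (u,y,n)],np.round(o['moment'],3),loc(EAS,o['eef_pos']),togo(pt(EAS,-.05,0,.015),goalR(EAS,-1))[1])
```

```text
uyn [-2.81, 0.4, 1.19] [-0.155  0.33   0.03 ] [-0.0438  0.0006  0.0178] [0.06 0.13 0.14]
```

>>> arm_command([
  [[255, -0.0003, -0.0008, -0.0005, 0, 0, 0], [255, -0.0003, -0.0008, -0.0005, 0, 0, 0]],
])

```text
clock: 10.33
eef_pos: [0.6154, -0.2051, 0.1007]
orientation: [0.949, -0.183, 0.05, -0.254]
wrist_force: [-0.1, -0.5, 3.8]
gripper_width: 0.0292
gripper_force: 60.8
```

```bash
cat > f.py <<'E'
from h import *
o=readout.get_obs(); f=np.array(o['wrist_force']);_,u,y,n=site(EAS); print('uyn',[round(float(f@v),2) for v in (u,y,n)],np.round(o['moment'],3),loc(EAS,o['eef_pos']),togo(pt(EAS,-.05,0,.015),goalR(EAS,-1))[1])
E
python3 f.py
```

```text
uyn [-3.57, -0.12, 1.47] [-0.123  0.287  0.001] [-0.0438  0.0006  0.0156] [0.08 0.12 0.15]
```

>>> arm_command([
  [[255, -0.0003, -0.0008, -0.0005, 0, 0, 0], [255, -0.0003, -0.0008, -0.0005, 0, 0, 0]],
])

```text
clock: 10.5
eef_pos: [0.6153, -0.2053, 0.1006]
orientation: [0.948, -0.183, 0.05, -0.255]
wrist_force: [-0.0, 3.7, 9.9]
gripper_width: 0.0293
gripper_force: 61.0
```

```bash
python3 f.py
```

```text
uyn [-6.82, 1.41, 7.94] [ 0.904  0.305 -0.145] [-0.0438  0.0005  0.0153] [-0.11  0.17  0.13]
```

>>> arm_command([
  [[255, 0.0003, 0.0008, 0.0005, 0, 0, 0], [160, 0, 0, 0, 0, 0, 0], [150, 0, 0, 0, 0, 0, 0], [140, 0, 0, 0, 0, 0, 0], [130, 0, 0, 0, 0, 0, 0], [110, 0, 0, 0, 0, 0, 0], [90, 0, 0, 0, 0, 0, 0], [90, 0, 0, 0, 0, 0, 0]],
])

```text
clock: 11.17
eef_pos: [0.6146, -0.2058, 0.0995]
orientation: [0.949, -0.183, 0.05, -0.253]
wrist_force: [-0.0, 0.4, -1.0]
gripper_width: 0.0553
gripper_force: 0.0
```

```bash
python3 f.py
python3 - <<'E'
from h import *
c=cam('wrist'); save(c,'w4.png'); np.save('w4.npy',c,allow_pickle=True)
h=-.0438+.037-.04
for b in (.05,-.05):
    for cc in (0,.03): print(b,cc,np.round(wpix(c,pt(EAS,h-.04,b,cc)),1))
E
```

```text
uyn [1.0, 0.17, -0.2] [-0.458  0.18   0.023] [-0.0432  0.001   0.0142] [0.1  0.05 0.15]
0.05 0 [313.2 415.3]
0.05 0.03 [247.5 415.3]
-0.05 0 [330.5 207.1]
-0.05 0.03 [229.6 207.2]
```

View pics/w4.png

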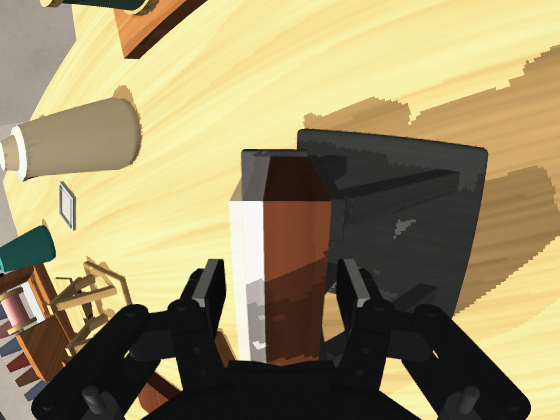

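The view shows the case let go and lying on the easel. Its upper face's far edge is at (231,200)–(332,201), close to the prediction, with both fingers clear. I'll open wider and retreat up the slope.

>>> arm_command([
  [[50, 0, 0, 0, 0, 0, 0], [30, -0.001, -0.0025, 0.0045, 0, 0, 0], [30, -0.002, -0.005, 0.009, 0, 0, 0], [30, -0.004, -0.009, 0.017, 0, 0, 0], [30, -0.004, -0.009, 0.017, 0, 0, 0], [30, -0.004, -0.009, 0.017, 0, 0, 0], [30, -0.005, -0.012, 0.022, 0, 0, 0], [30, -0.005, -0.012, 0.022, 0, 0, 0], [30, -0.005, -0.012, 0.022, 0, 0, 0], [30, -0.005, -0.012, 0.022, 0, 0, 0]],
])

```text
clock: 12.05
eef_pos: [0.5789, -0.2896, 0.2544]
orientation: [0.949, -0.183, 0.05, -0.253]
wrist_force: [-0.0, -0.2, -0.8]
gripper_width: 0.0752
gripper_force: 0.0
```

Run:
```python
from h import *
print(readout.get_obs()['eef_pos'])
s=cam('scene');d=cam('side');w=cam('wrist');ms=[]
for c,x,y in((s,188,160),(d,268,200)): ms.append(cv2.resize(c['image'][y:y+90,x:x+100,::-1],(400,360),interpolation=cv2.INTER_CUBIC))
m=np.vstack([np.hstack(ms),np.hstack([cv2.resize(w['image'][...,::-1],(320,240)),cv2.resize(w['image'][90:240,220:420,::-1],(320,240)),np.zeros((240,160,3),np.uint8)])])
cv2.imwrite('pics/end.png',m); np.save('w5.npy',w,allow_pickle=True)
h=-.0468
for b in (.05,-.05):
    for cc in (0,.02,.03): print(b,cc,np.round(wpix(w,pt(EAS,h-.04,b,cc)),1))
```

```text
[ 0.57886063 -0.28957436  0.25435457]
0.05 0 [292.7 248.5]
0.05 0.02 [271.3 248.6]
0.05 0.03 [260.6 248.5]
-0.05 0 [293.8 140.2]
-0.05 0.02 [270.2 140.2]
-0.05 0.03 [258.4 140.3]
```

View pics/end.png

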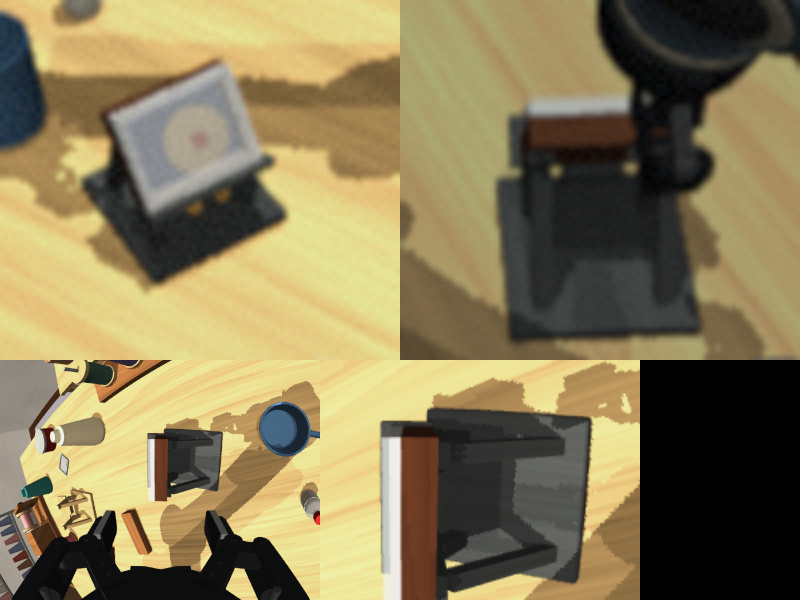

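The end views show the closed case with its window up and the whorl visible inside. It sits squarely on the easel's rails and ledge, about 3 mm off centre, and the arm is clear.

```bash
python3 -c "
from h import *
print(workorder.hand_in())"
```

```text
the job is handed in; nothing more can be done
None
```

The job is handed in, with no verdict shown: the closed case was turned over and rests window up on the easel's rails and ledge, about 3 mm off centre, let go, with the arm clear after about 12 s.

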